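# Pack the penetrometer kit

## Task

Pack the washed penetrometer kit from the drying mat into the blue tray: set the brass cup, the brass weight, the green-capped needle tube and the orange stopwatch each down in the foam pocket cut to its shape, cup upright, stopwatch face up, all lying flat on the pocket floor and let go. Set them down, do not drop them in, and leave the aluminium cup and the steel weight where they are, for they belong to another instrument.

Things in the scene. Friction and masses are not known exactly. Their poses are not given: they have to be found in the camera images.
- cup: Brass sample cup, open at the top, round, 55 mm outside diameter, 35 mm high, 3 mm wall, about 110 g, standing upright on the pale blue-green mat (3 mm thick, on the bench). Origin: centre of its underside, z up.
- weight: Brass cylinder weight, 28 mm diameter, 22 mm high, about 100 g, standing on the mat, a shallow groove round it and a dark 8 mm bore mark on top. Origin: centre of its underside, z up.
- tube: Clear needle tube with a green hexagonal cap, lying on the mat; 78 mm long, 16 mm thick (cap corners 18.5 mm), 30 g. Origin: on its axis at mid-length (8 mm above what it lies on). Its x axis is the tube's axis, the cap at +x (the last 22 mm). Mid-length is on the clear part: grip it across there, the fingertips below the axis.
- watch: Orange stopwatch with a dark face, lying face up on the mat; 60 mm along its x, 48 mm along its y, 18 mm thick, with three small black buttons on its +x end; about 70 g. Origin: centre of its underside, z up.
- tin_cup: Look-alike, not of this kit: aluminium (silver) cup of the same shape and size as the brass cup, 50 g. Origin: centre of its underside.
- steel_weight: Look-alike, not of this kit: steel (silver) cylinder of the same shape and size as the brass weight, 100 g. Origin: centre of its underside.
- nest_cup: Insert of the blue tray for the brass cup: fixed black foam, 104 x 104 x 20 mm, with a round yellow-floored pocket 73 mm wide, 12 mm deep. Origin: centre of the insert's underside (6 mm above the bench); pocket floor 8 mm, foam top 20 mm above the origin (2 mm above the tray's rim). The four inserts lie two by two, touching, any of them in any of the four places.
- nest_weight: Insert, same outside and origin, for the brass weight: round pocket 46 mm wide and 9 mm deep; pocket floor 11 mm above the origin.
- nest_tube: Insert, same outside and origin, for the needle tube: pocket 94 mm along its x by 34 mm along its y, 8 mm deep, yellow floor 12 mm above the origin; a black finger channel 46 mm wide and equally deep crosses the whole insert along its y at the middle. The tube lies along x, cap at either end.
- nest_watch: Insert, same outside and origin, for the stopwatch: pocket 78 mm along its x by 66 mm along its y, 8 mm deep, yellow floor 12 mm above the origin; a black finger channel 46 mm wide and equally deep crosses the whole insert along its y at the middle. The stopwatch lies along x, either way round.
Things that resemble listed ones, but are neither listed nor needed, are in the scene too. What is shaped like the weight but pink or purple is not meant.

How it is judged:
At the end, for the whole second after the job is handed in: Brass cup, brass weight, tube and stopwatch lie flat on the floor of their own pockets (3 mm in height; 12 mm off centre for cup and weight, 14 mm and lengthwise for tube and stopwatch), upright or face up, at rest; aluminium cup and steel weight within 30 mm of their starts (horizontal distance between cup and nest_cup below 0.012 m and z of cup in the frame of nest_cup below 0.011 m and angle between each of cup, weight, watch's own z axis and vertical below 0.1 rad and horizontal distance between weight and nest_weight below 0.012 m and z of weight in the frame of nest_weight below 0.014 m and horizontal distance between tube and nest_tube below 0.014 m and z of tube in the frame of nest_tube below 0.023 m and angle between the x axis of tube and the x axis of nest_tube, either way round below 0.35 rad and horizontal distance between watch and nest_watch below 0.014 m and z of watch in the frame of nest_watch below 0.015 m and angle between the x axis of watch and the x axis of nest_watch, either way round below 0.35 rad and distance of each of tin_cup, steel_weight from where it was at the start of the episode below 0.03 m and linear speed of each of cup, weight, tube, watch below 0.02 m/s); the robot touches nothing.
It fails at once if the aluminium cup or the steel weight is moved by more than 30 mm (distance of any of tin_cup, steel_weight from where it was at the start of the episode above 0.03 m).
It fails at once if a part is let go more than 30 mm above its pocket ((horizontal distance between cup and nest_cup below 0.04 m and z of cup in the frame of nest_cup above 0.038 m and contact force between cup and the fingers below 0.05 N) or (horizontal distance between weight and nest_weight below 0.04 m and z of weight in the frame of nest_weight above 0.041 m and contact force between weight and the fingers below 0.05 N) or (horizontal distance between tube and nest_tube below 0.04 m and z of tube in the frame of nest_tube above 0.05 m and contact force between tube and the fingers below 0.05 N) or (horizontal distance between watch and nest_watch below 0.04 m and z of watch in the frame of nest_watch above 0.042 m and contact force between watch and the fingers below 0.05 N)).
It also fails if it takes over 96 s, if anything falls off the work surface, if the arm or the gripper's body presses on something with over 40 N, if the wrist force passes 120 N, or if a joint passes its speed limit or range.

## Robot

A 7-joint arm with a two-finger parallel gripper is mounted at the origin on the work surface. World frame = base frame: x ahead of the robot, y to its left, z up, the work surface at z = 0. Lengths are in m, angles in rad, forces in N, time in s.
With the tool pointing down it reaches from about 0.4 to 0.85 m from the base axis. Payload 10.4 kg.
Tool frame: the origin (TCP) lies between the finger pads; the fingertips stand 14 mm ahead of it and the grasp point (between the pads) lies 5 mm behind it (r.finger_overhang is the z of the fingertips in the tool frame, in m); z points along the fingers, y is the line along which they close (so a half turn about z gives the same grasp; the last joint's range is limited). The gripper opens to 87 mm and grips with 3 to 60 N. Pads are 19 mm wide; open, the fingers measure 117 mm over their backs; the gripper's body (75 mm by 190 mm) begins 51 mm behind the grasp point.
Start: joints at [1.245, 0.332, -0.065, 1.46, 0.022, 1.35, -0.088], TCP at [0.186, -0.597, 0.237] pointing down, gripper open.
Joint ranges: [-2.6, 2.6], [-0.5, 2.12], [-1.47, 1.34], [0.16, 2.42], [-1.27, 4.41], [0.06, 2.06], [-2.6, 2.6]. Speed limits (rad/s): [2.22, 2.22, 2.79, 2.79, 3.14, 3.14, 3.14].

## Interface

Orientations are given as a unit quaternion [x, y, z, w].
In Python, from bench import r, optics gives the robot as it stands.
- The arm moves only by the shell command python3 -m pendant 'ROWS' [FORCE]. ROWS is JSON, a list of rows, each a list of 7 numbers: the closure, from -1 (fully open) to 1 (shut), then the shift along the tool's x, y, z scaled (see below), then the turn, a rotation vector about the tool's x, y, z scaled (see below). In form: [[grip, x, y, z, rx, ry, rz], ...]. A call has 1 to 8 rows; each row is the pose to reach, as a shift and turn from the pose commanded when the call began, along the tool's axes at that moment; what a row does not reach only later rows make up. The controller multiplies each number of a shift by 0.3 m and each number of a turn by 120 degrees. A row lasts 1/8 s, in which the tool goes at most 62.5 mm and 10.7 degrees, less where a joint would pass 70% of its speed; a pose out of reach is approached as far as the arm can. A call with a number of a shift or a turn outside -1 to 1 is refused whole. A call with a gripper value outside its range is refused whole. The fingers move at their own pace and stop on an object; FORCE is the grip in N (left out, the last holds). Time passes only in rows, so rows that repeat a pose let the fingers close. It gives the time, the measured TCP pose, the force, the opening and the grip force at its end, in the units of the state.
- r.read_state(): the state, without advancing time (a new reading comes with each control period).
- optics.camera(name): name is "side" or "top"; returns a dict with "pixels" (400x640x3 uint8, red, green, blue), "vfov" (degrees; the focal length in pixels is half the picture's height over the tangent of half this angle, whatever the lens; pixels are square), "cx", "cy" (the principal point, pixels), "rvec" (rotation vector, rad) and "tvec" (3), from world to camera coordinates, as OpenCV has them. Camera axes: x right, y down, z forward; pixel columns grow to the right and rows downward; lengths in m; the calibration is good to about 2 mm. A picture is of the moment at which its call begins. There is no depth.
- r.close_job(): hands the job in; it is judged then, once.
The state is a dict: "time": time; "joint_positions": joint angles; "joint_vel": joint speeds; "joint_torque": joint torques, N m; "ee_pos": TCP position; "eef_rot": TCP orientation; "ft_force": force on the tool from outside, world axes, zero at the start; "torque": the same for the moment, N m; "width": finger opening in m; "grip_force": force on a finger pad.
Only numpy, scipy, OpenCV 4.12 (cv2) and the standard library are available. Lean on these libraries where they do the work, as an engineer would, in place of code of your own. Each camera call takes 0.05 s, during which the arm holds its last target. There are 200 camera calls.

## Working session

There is one attempt and no reset: what is moved stays moved. The work goes in short steps, Python scripts to look and compute and a shell command to move; the robot and the scene stay as the last step left them, time stands still between calls to the robot, and variables do not carry over. Pictures are saved under pics/ and viewed, at most 14 in all, crops included, and the job is handed in when it is done.

```bash
ls; mkdir -p pics
cat > h.py <<'E'
import cv2, numpy as np
from bench import r, optics
def cam(name, save=None):
    c=optics.camera(name); im=c["pixels"][:,:,::-1].copy()
    if save: cv2.imwrite("pics/"+save,im)
    return c,im
def ray(c,u,v):
    f=200/np.tan(np.radians(c["vfov"])/2)
    R,_=cv2.Rodrigues(np.array(c["rvec"],float)); t=np.array(c["tvec"],float)
    return -R.T@t, R.T@np.array([(u-c["cx"])/f,(v-c["cy"])/f,1.])
def onplane(c,u,v,z):
    o,d=ray(c,u,v); return o+d*(z-o[2])/d[2]
def proj(c,p):
    f=200/np.tan(np.radians(c["vfov"])/2)
    R,_=cv2.Rodrigues(np.array(c["rvec"],float)); q=R@np.array(p)+np.array(c["tvec"],float)
    return f*q[0]/q[2]+c["cx"], f*q[1]/q[2]+c["cy"]
E
python3 - <<'E'
from h import *
for n in("top","side"):
    c,im=cam(n,n+"0.png"); print(n,c["vfov"],c["cx"],c["cy"],c["rvec"],c["tvec"],ray(c,320,200))
    print([k for k in c])
print(r.read_state())
E
```

```text
pics
top 57.42636348528641 316.4332822448334 194.41876764761895 [ 2.1595759  -2.20412195  0.13782279] [-2.64441370e-04  4.63893944e-01  8.07184363e-01] (array([0.38075558, 0.01249774, 0.84947822]), array([ 0.08455823, -0.03624   , -0.99592453]))
['pixels', 'vfov', 'cx', 'cy', 'rvec', 'tvec']
side 53.62434784785447 321.302672221668 201.02469189621223 [ 0.26718491 -2.66362232  1.48224753] [0.46843336 0.07603374 0.93117263] (array([0.32354023, 0.82767957, 0.55005605]), array([ 0.15895736, -0.83550388, -0.52600701]))
['pixels', 'vfov', 'cx', 'cy', 'rvec', 'tvec']
{'time': 0.1, 'joint_positions': array([ 1.24538683,  0.33279748, -0.06468255,  1.46085359,  0.021586  ,
        1.34992223, -0.08850101]), 'joint_vel': array([-0.00234677, -0.00055606,  0.00013604, -0.00216051, -0.00099506,
       -0.00056899,  0.00097219]), 'joint_torque': array([ 2.58762797e-03, -6.24547076e+01,  2.52448255e-02, -3.90718246e+01,
       -6.14331407e-02,  3.65387800e-02,  7.46418164e-05]), 'ee_pos': array([ 0.18626812, -0.59624669,  0.23584222]), 'eef_rot': array([ 9.88560084e-01,  1.50826215e-01, -1.22268806e-04, -6.31247162e-04]), 'ft_force': array([ 0.23534042, -0.21464888,  0.13204046]), 'torque': array([-0.00576743,  0.00999462, -0.00539131]), 'grip_force': 0.0, 'width': 0.08704071755712887}
```

View pics/top0.png

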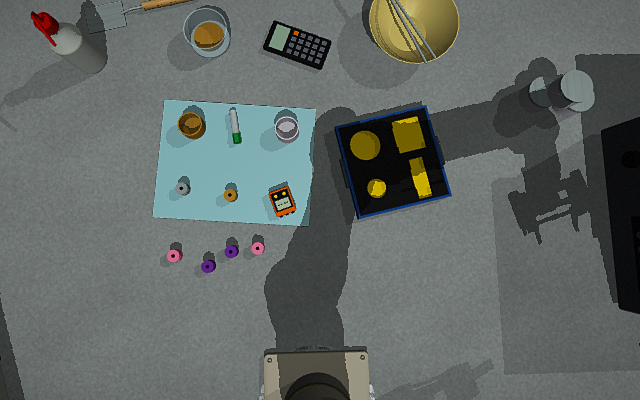

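View pics/side0.png

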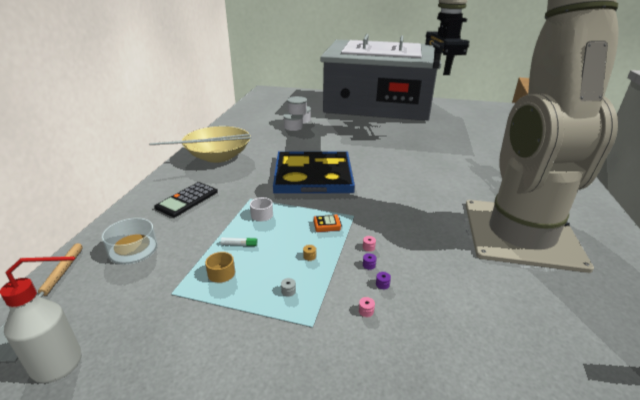

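The scene has two brown-gold candidates, two silver ones and pink/purple rings off the mat. Next I measure by masks and enlarge the crop to confirm.

Run:
```python
from h import *
T=cv2.imread("pics/top0.png");S=cv2.imread("pics/side0.png")
a=cv2.resize(T[90:230,145:320],None,fx=4,fy=4,interpolation=cv2.INTER_CUBIC); cv2.imwrite("pics/c1.png",a)
b=cv2.resize(T[98:222,328:458],None,fx=4,fy=4,interpolation=cv2.INTER_CUBIC); cv2.imwrite("pics/c2.png",b)
```

```text
(no output)
```

View pics/c1.png

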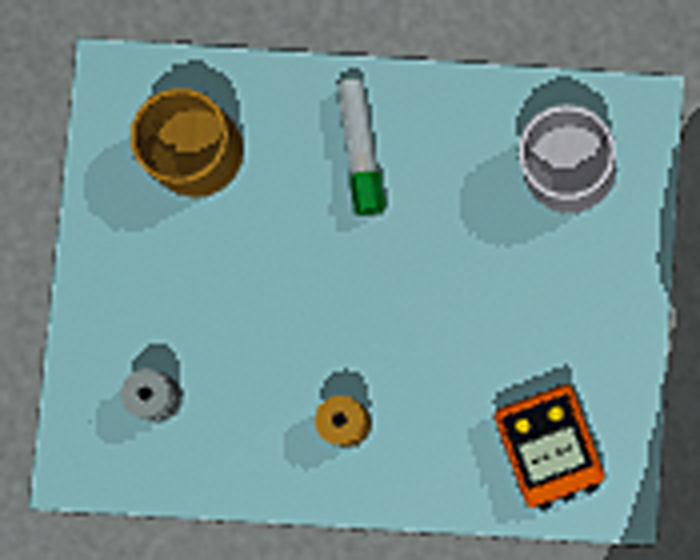

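View pics/c2.png

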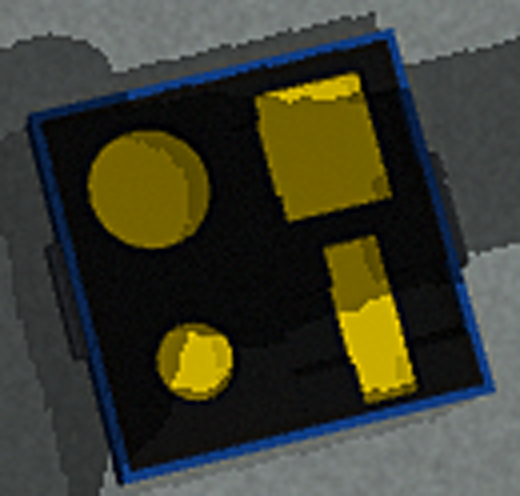

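c1 shows the kit's parts: the brass cup's rim is at px (190,124), against aluminium at (287,128), and the brass weight is at (230,195), against steel at (181,188). The tube runs from (232,110) to its cap at (237,143). The watch is at (282,201), face up, with its buttons toward the bottom. I choose the gold-coloured cup and weight because they are brass; the pink and purple rings are off the mat. c2 shows the cup pocket top left, the watch pocket top right, the weight pocket bottom left and the tube pocket bottom right.

```bash
cat > m.py <<'E'
from h import *
def blobs(im,lo,hi,roi,amin=20):
    h=cv2.cvtColor(im,cv2.COLOR_BGR2HSV); m=cv2.inRange(h,np.array(lo),np.array(hi))
    k=np.zeros_like(m);x0,y0,x1,y1=roi;k[y0:y1,x0:x1]=255; m&=k
    cs,_=cv2.findContours(m,cv2.RETR_EXTERNAL,cv2.CHAIN_APPROX_NONE)
    return sorted([c for c in cs if cv2.contourArea(c)>amin],key=cv2.contourArea,reverse=True)
E
python3 - <<'E'
from m import *
c,im=cam("top"); s,sm=cam("side")
def back(z,pts): return np.array([onplane(c,u,v,z)[:2] for u,v in pts],np.float32)
def rect(p):
    (x,y),(w,h),a=cv2.minAreaRect(p.astype(np.float32)); 
    return np.round([x,y,w,h,a],4)
# pockets yellow floors
for ct in blobs(im,(20,80,60),(35,255,255),(335,100,455,220)):
    p=ct[:,0,:].astype(float); print("pocket",cv2.contourArea(ct),p.mean(0).round(1))
    for z in(.014,.018): 
        q=back(z,p)
        print("  rect",z,rect(q),"circ",[np.round(v,4) for v in cv2.minEnclosingCircle(q)])
for ct in blobs(im,(100,150,40),(130,255,255),(325,95,460,225)):
    q=back(.024,ct[:,0,:].astype(float)); print("tray",rect(q)); break
print("mat items")
for nm,lo,hi,roi,z in [("cup",(8,120,40),(28,255,255),(165,100,210,150),.038),("weight",(8,120,40),(28,255,255),(215,180,245,210),.025),("cap",(45,80,30),(80,255,255),(222,130,250,150),.011),("watch",(3,150,60),(14,255,255),(262,175,305,222),.018)]:
    b=blobs(im,lo,hi,roi,8)
    q=np.vstack([x[:,0,:] for x in b]).astype(float)
    bx=q.min(0),q.max(0); w=back(z,q); print(nm,len(b),bx,rect(w),[np.round(v,4) for v in cv2.minEnclosingCircle(w)])
# bare tube
b=blobs(im,(0,0,130),(180,60,255),(222,104,245,150),8); q=np.vstack([x[:,0,:] for x in b]).astype(float)
print("clear",rect(back(.011,q)),q.min(0),q.max(0))
for n,(u,v),z in [("cup",(190,123.8),.038),("tin",(286.8,128.2),.038),("wt",(230.3,195),.025),("steel",(181.3,188.5),.025)]:
    p=onplane(c,u,v,z); print(n,p.round(4),"side px",np.round(proj(s,p),1))
E
```

```text
pocket 820.5 [407.9 134.5]
  rect 0.014 [ 0.6032 -0.2277  0.077   0.0662 13.1491] circ [array([ 0.6032, -0.2289]), np.float64(0.0485)]
  rect 0.018 [ 0.6021 -0.2266  0.0766  0.0659 13.1491] circ [array([ 0.6021, -0.2277]), np.float64(0.0483)]
pocket 652.5 [364.7 144.8]
  rect 0.014 [ 5.78900e-01 -1.25100e-01  6.84000e-02  6.68000e-02  8.90418e+01] circ [array([ 0.5791, -0.1254]), np.float64(0.0359)]
  rect 0.018 [ 5.78000e-01 -1.24500e-01  6.81000e-02  6.65000e-02  8.90419e+01] circ [array([ 0.5781, -0.1248]), np.float64(0.0357)]
pocket 512.5 [419.9 177.6]
  rect 0.014 [ 0.4999 -0.2512  0.0933  0.0352 12.2333] circ [array([ 0.5  , -0.252]), np.float64(0.0485)]
  rect 0.018 [ 0.4994 -0.25    0.0929  0.035  12.2333] circ [array([ 0.4994, -0.2507]), np.float64(0.0482)]
pocket 261.5 [376.5 187.9]
  rect 0.014 [ 4.77100e-01 -1.48200e-01  4.19000e-02  4.21000e-02  8.79582e+01] circ [array([ 0.4775, -0.1491]), np.float64(0.0226)]
  rect 0.018 [ 4.76600e-01 -1.47400e-01  4.17000e-02  4.19000e-02  8.79582e+01] circ [array([ 0.477 , -0.1483]), np.float64(0.0225)]
tray [ 0.5391 -0.1875  0.2211 
[... 158 characters left out ...]
332)]
weight 1 (array([224., 189.]), array([237., 200.])) [4.67200e-01 1.84300e-01 2.93000e-02 2.50000e-02 8.89233e+01] [array([0.4672, 0.1849]), np.float64(0.0153)]
cap 1 (array([232., 133.]), array([241., 143.])) [0.6009 0.1736 0.0263 0.0191 9.1518] [array([0.6009, 0.1736]), np.float64(0.0146)]
watch 1 (array([269., 186.]), array([295., 216.])) [ 0.4508  0.0692  0.0591  0.0468 19.1251] [array([0.4509, 0.069 ]), np.float64(0.0362)]
clear [0.6415 0.1808 0.0546 0.0138 8.5682] [229. 110.] [237. 132.]
cup [0.6281 0.2729 0.038 ] side px [220.1 258.9]
tin [0.6148 0.0547 0.038 ] side px [261.6 202.3]
wt [0.466  0.1847 0.025 ] side px [310.  247.3]
steel [0.4829 0.2946 0.025 ] side px [288.7 281.9]
```

Measurements agree across views. A planning helper comes next: it gives shift and turn numbers only.

```bash
cat > plan.py <<'E'
import sys
from h import *
from scipy.spatial.transform import Rotation as Ro
# usage: plan.py x y z yaw ; yaw = direction of tool x in world, deg (mod 180). Several waypoints separated by /
s=r.read_state(); p=s["ee_pos"]; R=Ro.from_quat(s["eef_rot"])
X=R.as_matrix()[:,0]; cur=np.degrees(np.arctan2(X[1],X[0]))
print("t %.2f"%s["time"],"p",p.round(4),"yaw %.1f"%cur,"w %.4f"%s["width"],"gf %.1f"%s["grip_force"],"q7 %.2f"%s["joint_positions"][6])
for w in " ".join(sys.argv[1:]).split("/"):
    v=[float(a) for a in w.split()]
    yaw=cur+((v[3]-cur+90)%180-90)
    Rt=Ro.from_euler("z",yaw,degrees=True)*Ro.from_euler("x",180,degrees=True)
    print((R.inv().apply(np.array(v[:3])-p)/.3).round(3), np.degrees((R.inv()*Rt).as_rotvec()).round(2),((R.inv()*Rt).as_rotvec()/np.radians(120)).round(4), "dist %.3f"%np.linalg.norm(v[:3]-p))
E
python3 plan.py .45 -.25 .2 17 / .45 .069 .1 17
```

```text
t 0.20 p [ 0.1863 -0.5964  0.2361] yaw 17.3 w 0.0871 gf 0.0 q7 -0.09
[ 1.183 -0.84   0.121] [-0.05  0.    0.35] [-0.0004  0.      0.0029] dist 0.437
[ 1.5   -1.855  0.455] [-0.05  0.    0.35] [-0.0004  0.      0.0029] dist 0.729
```

```bash
python3 -m pendant '[[-1,1,-0.84,0.12,0,0,0],[-1,1,-0.84,0.12,0,0,0],[-1,1,-0.84,0.12,0,0,0],[-1,1,-0.84,0.12,0,0,0],[-1,1,-0.84,0.12,0,0,0],[-1,1,-0.84,0.12,0,0,0],[-1,1,-0.84,0.12,0,0,0]]' 20; python3 plan.py .451 .069 .1 17 / .451 .069 .021 17
```

```text
time: 1.08
ee_pos: [0.3995, -0.2627, 0.2004]
eef_rot: [0.988, 0.154, 0.0, -0.0]
ft_force: [-0.3, -1.4, 0.1]
width: 0.0868
grip_force: 0.0
t 1.07 p [ 0.3995 -0.2627  0.2004] yaw 17.7 w 0.0868 gf 0.0 q7 -0.79
[ 0.499 -1.001  0.335] [-0.02 -0.02  0.67] [-0.0002 -0.0002  0.0055] dist 0.350
[ 0.499 -1.001  0.599] [-0.02 -0.02  0.67] [-0.0002 -0.0002  0.0055] dist 0.381
```

```bash
python3 -m pendant '[[-1,0.5,-1,0.33,0,0,0.005],[-1,0.5,-1,0.33,0,0,0.005],[-1,0.5,-1,0.33,0,0,0.005],[-1,0.5,-1,0.33,0,0,0.005],[-1,0.5,-1,0.33,0,0,0.005],[-1,0.5,-1,0.33,0,0,0.005],[-1,0.5,-1,0.33,0,0,0.005],[-1,0.5,-1,0.33,0,0,0.005]]'; python3 plan.py .4505 .069 .021 17
python3 - <<'E'
from h import *
c,im=cam("top"); cv2.imwrite("pics/w1.png",cv2.resize(im[150:250,220:350],None,fx=5,fy=5))
E
```

```text
time: 2.08
ee_pos: [0.4513, 0.0637, 0.1015]
eef_rot: [0.989, 0.145, -0.0, 0.0]
ft_force: [0.0, -0.2, -0.3]
width: 0.0871
grip_force: 0.0
t 2.08 p [0.4513 0.0637 0.1015] yaw 16.7 w 0.0871 gf 0.0 q7 -1.61
[ 0.003 -0.018  0.268] [ 0.02  0.02 -0.28] [ 0.0002  0.0002 -0.0023] dist 0.081
```

```bash
python3 -m pendant '[[-1,0.003,-0.018,0.15,0,0,0],[-1,0.003,-0.018,0.268,0,0,0],[-1,0.003,-0.018,0.268,0,0,0],[0.9,0.003,-0.018,0.268,0,0,0],[0.9,0.003,-0.018,0.268,0,0,0],[0.9,0.003,-0.018,0.268,0,0,0],[0.9,0.003,-0.018,0.268,0,0,0],[0.9,0.003,-0.018,0.268,0,0,0]]' 20; python3 plan.py .45 .069 .12 17
```

```text
time: 3.12
ee_pos: [0.4507, 0.0698, 0.0213]
eef_rot: [0.989, 0.146, 0.0, 0.0]
ft_force: [-0.3, 0.2, 2.1]
width: 0.0482
grip_force: 19.7
t 3.12 p [0.4507 0.0698 0.0213] yaw 16.7 w 0.0482 gf 19.7 q7 -1.73
[-0.003  0.002 -0.329] [ 0.02 -0.01 -0.25] [ 0.0001 -0.0001 -0.0021] dist 0.099
```

```bash
python3 -m pendant '[[0.9,0,0,-0.2,0,0,0],[0.9,0,0,-0.33,0,0,0],[0.9,0,0,-0.33,0,0,0]]'; python3 plan.py .6015 -.2265 .12 12.8
```

```text
time: 3.5
ee_pos: [0.4524, 0.0702, 0.1227]
eef_rot: [0.989, 0.146, 0.003, 0.001]
ft_force: [0.6, 0.8, -1.2]
width: 0.0477
grip_force: 19.7
t 3.50 p [0.4524 0.0702 0.1227] yaw 16.7 w 0.0477 gf 19.7 q7 -1.61
[0.191 1.09  0.012] [ 0.11 -0.28  3.94] [ 0.0009 -0.0024  0.0328] dist 0.332
```

```bash
python3 -m pendant '[[0.9,0.19,1,0,0,0,0.03],[0.9,0.19,1,0,0,0,0.03],[0.9,0.19,1,0,0,0,0.03],[0.9,0.19,1,0,0,0,0.03],[0.9,0.19,1,0,0,0,0.03],[0.9,0.19,1,0,0,0,0.03],[0.9,0.19,1,0,0,0,0.03]]'; python3 plan.py .6015 -.2265 .12 12.8 / .6015 -.2265 .037 12.8
```

```text
time: 4.38
ee_pos: [0.591, -0.1999, 0.1186]
eef_rot: [0.993, 0.115, -0.001, -0.001]
ft_force: [-0.7, 1.0, -0.7]
width: 0.0479
grip_force: 19.7
t 4.38 p [ 0.591  -0.1999  0.1186] yaw 13.2 w 0.0479 gf 19.7 q7 -1.26
[ 0.014  0.094 -0.005] [-0.1   0.1   0.38] [-0.0009  0.0008  0.0032] dist 0.029
[0.014 0.095 0.272] [-0.1   0.1   0.38] [-0.0009  0.0008  0.0032] dist 0.086
```

```bash
python3 -m pendant '[[0.9,0.014,0.094,0.1,0,0,0.003],[0.9,0.014,0.094,0.1,0,0,0.003],[0.9,0.014,0.094,0.1,0,0,0.003]]'; python3 plan.py .6015 -.2265 .0375 12.8
```

```text
time: 4.75
ee_pos: [0.6022, -0.2255, 0.0904]
eef_rot: [0.994, 0.112, 0.0, -0.0]
ft_force: [0.0, 0.6, 0.2]
width: 0.0479
grip_force: 19.7
t 4.75 p [ 0.6022 -0.2255  0.0904] yaw 12.9 w 0.0479 gf 19.7 q7 -1.24
[-0.003  0.003  0.176] [-0.04 -0.01  0.1 ] [-0.0004 -0.0001  0.0009] dist 0.053
```

Lower gently, then partly open. The channel leaves room for the fingers.

```bash
python3 -m pendant '[[0.9,-0.003,0.003,0.1,0,0,0],[0.9,-0.003,0.003,0.15,0,0,0],[0.9,-0.003,0.003,0.176,0,0,0],[0.9,-0.003,0.003,0.178,0,0,0],[0.9,-0.003,0.003,0.178,0,0,0]]'; python3 plan.py .6015 -.2265 .037 12.8
```

```text
time: 5.38
ee_pos: [0.602, -0.2285, 0.0376]
eef_rot: [0.994, 0.111, 0.001, 0.0]
ft_force: [-0.4, 0.0, -0.7]
width: 0.0483
grip_force: 19.7
t 5.38 p [ 0.602  -0.2285  0.0376] yaw 12.8 w 0.0483 gf 19.7 q7 -1.26
[-0.    -0.007  0.002] [ 0.04 -0.06 -0.01] [ 0.0003 -0.0005 -0.    ] dist 0.002
```

```bash
python3 -m pendant '[[0.9,0,-0.002,0.004,0,0,0],[0.9,0,-0.002,0.004,0,0,0],[-0.35,0,-0.002,0.004,0,0,0],[-0.35,0,-0.002,0.004,0,0,0],[-0.35,0,-0.002,-0.1,0,0,0],[-0.35,0,-0.002,-0.27,0,0,0],[-0.35,0,-0.002,-0.27,0,0,0]]'; python3 plan.py .48 .0 .15 12.8 / .466 .185 .1 12.8
```

```text
time: 6.25
ee_pos: [0.6037, -0.2283, 0.1221]
eef_rot: [0.994, 0.111, 0.003, 0.002]
ft_force: [-0.2, 0.7, -0.2]
width: 0.0588
grip_force: 0.0
t 6.25 p [ 0.6037 -0.2283  0.1221] yaw 12.8 w 0.0588 gf 0.0 q7 -1.23
[-0.233 -0.833 -0.098] [ 0.22 -0.34 -0.01] [ 0.0018 -0.0028 -0.0001] dist 0.261
[-0.143 -1.446  0.067] [ 0.22 -0.34 -0.01] [ 0.0018 -0.0028 -0.0001] dist 0.436
```

```bash
python3 -m pendant '[[-0.2,-0.2,-0.8,-0.1,0.002,-0.003,0],[-0.2,-0.2,-0.8,-0.1,0.002,-0.003,0],[-0.2,-0.2,-0.8,-0.1,0.002,-0.003,0],[-0.2,-0.2,-0.8,-0.1,0.002,-0.003,0],[-0.2,-0.2,-0.8,-0.1,0.002,-0.003,0],[-0.2,-0.2,-0.8,-0.1,0.002,-0.003,0]]'; python3 plan.py .6297 .1787 .1 10
```

```text
time: 7.0
ee_pos: [0.4896, -0.0078, 0.1474]
eef_rot: [0.994, 0.111, -0.003, -0.001]
ft_force: [0.5, -0.7, 0.2]
width: 0.0524
grip_force: 0.0
t 7.00 p [ 0.4896 -0.0078  0.1474] yaw 12.8 w 0.0524 gf 0.0 q7 -1.51
[ 0.594 -0.502  0.156] [-0.2   0.38  2.78] [-0.0016  0.0032  0.0232] dist 0.238
```

Run:
```python
from m import *
c,im=cam("top")
cv2.imwrite("pics/w2.png",cv2.resize(im[98:222,328:458],None,fx=4,fy=4,interpolation=cv2.INTER_CUBIC))
b=blobs(im,(3,150,40),(14,255,255),(335,95,460,225),8); q=np.vstack([x[:,0,:] for x in b]).astype(float)
w=np.array([onplane(c,u,v,.034)[:2] for u,v in q],np.float32); print(cv2.minAreaRect(w))
```

```text
((0.6008749008178711, -0.22813652455806732), (0.059831276535987854, 0.049461327493190765), 15.289064407348633)
```

```bash
python3 -m pendant '[[-0.2,0.594,-0.51,0.15,0,0,0.023],[-0.2,0.594,-0.51,0.15,0,0,0.023],[-0.2,0.594,-0.51,0.15,0,0,0.023],[-0.2,0.594,-0.51,0.15,0,0,0.023],[-0.2,0.594,-0.51,0.15,0,0,0.023],[-0.2,0.594,-0.51,0.15,0,0,0.023]]'; python3 plan.py .6297 .1787 .0205 10
python3 - <<'E'
from h import *
c,im=cam("side","s2.png")
E
```

```text
time: 7.8
ee_pos: [0.6295, 0.1799, 0.1011]
eef_rot: [0.996, 0.087, -0.004, -0.001]
ft_force: [0.2, 0.3, -0.3]
width: 0.0521
grip_force: 0.0
t 7.80 p [0.6295 0.1799 0.1011] yaw 9.9 w 0.0521 gf 0.0 q7 -1.99
[0.002 0.005 0.269] [-0.18  0.47 -0.07] [-0.0015  0.0039 -0.0006] dist 0.081
```

```bash
python3 -m pendant '[[-0.2,0.002,0,0.15,-0.001,0.003,0],[-0.2,0.002,0.002,0.25,-0.001,0.003,0],[-0.2,0.002,0.002,0.272,-0.001,0.003,0],[-0.2,0.002,0.002,0.272,-0.001,0.003,0],[1,0.002,0.002,0.272,-0.001,0.003,0],[1,0.002,0.002,0.272,-0.001,0.003,0],[1,0.002,0.002,0.272,-0.001,0.003,0],[1,0.002,0.002,0.272,-0.001,0.003,0]]' 12; python3 plan.py .63 .18 .13 10
```

```text
time: 8.85
ee_pos: [0.6295, 0.1814, 0.0208]
eef_rot: [0.996, 0.087, -0.0, -0.001]
ft_force: [0.5, -0.3, -0.1]
width: 0.0202
grip_force: 0.0
t 8.85 p [0.6295 0.1814 0.0208] yaw 10.0 w 0.0202 gf 0.0 q7 -2.03
[ 0.001  0.004 -0.364] [-0.1  -0.    0.03] [-0.0008 -0.      0.0003] dist 0.109
```

```bash
python3 -m pendant '[[1,0,0.006,0.003,0,0,0],[1,0,0.006,0.003,0,0,0],[1,0,0.006,0.003,0,0,0]]' 12; python3 plan.py .63 .18 .13 10
```

```text
time: 9.22
ee_pos: [0.6297, 0.1807, 0.0205]
eef_rot: [0.996, 0.088, 0.0, -0.001]
ft_force: [-2.2, 2.5, 5.9]
width: 0.0154
grip_force: 12.0
t 9.22 p [0.6297 0.1807 0.0205] yaw 10.1 w 0.0154 gf 12.0 q7 -2.02
[ 0.001  0.002 -0.365] [-0.17 -0.02  0.07] [-0.0014 -0.0002  0.0006] dist 0.109
```

```bash
python3 -m pendant '[[1,0,0,-0.15,0,0,0],[1,0,0,-0.36,0,0,0],[1,0,0,-0.36,0,0,0]]' 15
python3 - <<'E'
from h import *
c,im=cam("side"); a=cv2.resize(im[120:300,150:350],None,fx=3,fy=3,interpolation=cv2.INTER_CUBIC); cv2.imwrite("pics/s3.png",a)
E
python3 plan.py .48 0 .15 12.8 / .4999 -.2497 .12 12.8
```

```text
time: 9.6
ee_pos: [0.6324, 0.1807, 0.1333]
eef_rot: [0.996, 0.087, 0.004, -0.002]
ft_force: [-1.1, 0.2, -0.9]
width: 0.0156
grip_force: 15.0
t 9.65 p [0.631  0.1799 0.1303] yaw 10.0 w 0.0156 gf 15.0 q7 -1.97
[-0.6    0.503 -0.069] [-0.1  -0.25 -2.78] [-0.0009 -0.002  -0.0231] dist 0.236
[-0.68   1.334  0.029] [-0.1  -0.25 -2.78] [-0.0009 -0.002  -0.0231] dist 0.449
```

View pics/s3.png

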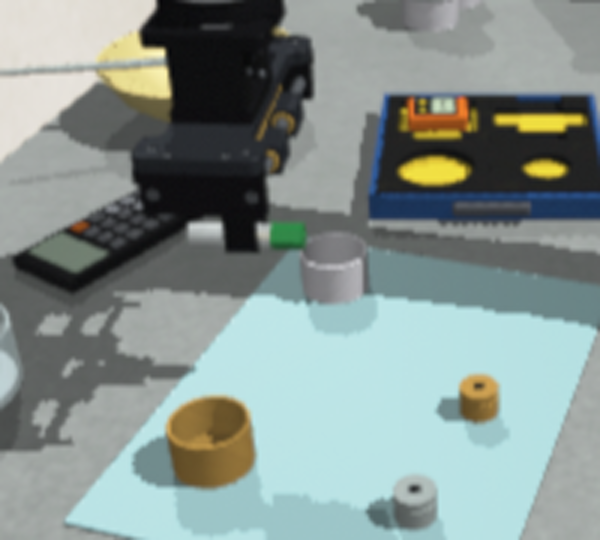

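The picture shows the tube held level at mid-length (crop x 188–305, fingers at about 242) and the watch flat in its pocket.

```bash
python3 -m pendant '[[1,-0.6,0.5,-0.07,0,0,-0.023],[1,-0.6,0.5,-0.07,0,0,-0.023],[1,-0.6,0.5,-0.07,0,0,-0.023],[1,-0.65,0.9,0,0,0,-0.023],[1,-0.68,1,0.02,0,0,-0.023],[1,-0.68,1,0.02,0,0,-0.023],[1,-0.68,1,0.02,0,0,-0.023],[1,-0.68,1,0.02,0,0,-0.023]]'; python3 plan.py .4999 -.2497 .08 12.8
```

```text
time: 10.65
ee_pos: [0.4806, -0.1511, 0.1204]
eef_rot: [0.994, 0.111, -0.001, -0.001]
ft_force: [0.5, 0.6, -0.7]
width: 0.0155
grip_force: 15.0
t 10.65 p [ 0.4806 -0.1511  0.1204] yaw 12.8 w 0.0155 gf 15.0 q7 -1.25
[-0.01   0.335  0.134] [-0.18  0.07 -0.05] [-0.0015  0.0006 -0.0004] dist 0.108
```

```bash
python3 -m pendant '[[1,-0.01,0.335,0.08,0,0,0],[1,-0.01,0.335,0.134,0,0,0],[1,-0.01,0.335,0.134,0,0,0],[1,-0.01,0.335,0.134,0,0,0]]'; python3 plan.py .4999 -.2497 .037 12.8
```

```text
time: 11.15
ee_pos: [0.5012, -0.2477, 0.0809]
eef_rot: [0.994, 0.113, 0.0, -0.002]
ft_force: [-0.5, 0.5, -0.1]
width: 0.0151
grip_force: 15.0
t 11.15 p [ 0.5012 -0.2477  0.0809] yaw 13.0 w 0.0151 gf 15.0 q7 -1.13
[-0.006  0.006  0.146] [-0.18 -0.02  0.15] [-0.0015 -0.0002  0.0013] dist 0.044
```

```bash
python3 -m pendant '[[1,-0.006,0.006,0.08,0,0,0],[1,-0.006,0.004,0.13,0,0,0],[1,-0.006,0.004,0.146,0,0,0],[1,-0.006,0.004,0.146,0,0,0],[1,-0.006,0.004,0.15,0,0,0]]'; python3 plan.py .4999 -.2497 .0355 12.8
```

```text
time: 11.78
ee_pos: [0.4995, -0.2517, 0.0367]
eef_rot: [0.994, 0.111, 0.0, -0.001]
ft_force: [0.2, 0.5, -0.5]
width: 0.0154
grip_force: 15.0
t 11.78 p [ 0.4995 -0.2517  0.0367] yaw 12.8 w 0.0154 gf 15.0 q7 -1.15
[ 0.003 -0.006  0.004] [-0.05 -0.05 -0.  ] [-0.0005 -0.0004 -0.    ] dist 0.002
```

```bash
python3 -m pendant '[[1,0.002,-0.004,0.004,0,0,0],[1,0.002,-0.004,0.004,0,0,0],[0.25,0.002,-0.004,0.004,0,0,0],[0.25,0.002,-0.004,0.004,0,0,0],[0.25,0.002,-0.004,0.004,0,0,0],[0.25,0.002,-0.004,-0.1,0,0,0],[-0.3,0.002,-0.004,-0.27,0,0,0],[-0.3,0.002,-0.004,-0.27,0,0,0]]'; python3 plan.py .466 .08 .13 12.8 / .466 .1847 .1 12.8
```

```text
time: 12.78
ee_pos: [0.5016, -0.2512, 0.1207]
eef_rot: [0.994, 0.111, 0.003, 0.001]
ft_force: [0.3, 0.6, -1.0]
width: 0.0455
grip_force: 0.0
t 12.78 p [ 0.5016 -0.2512  0.1207] yaw 12.8 w 0.0455 gf 0.0 q7 -1.11
[ 0.129 -1.103 -0.033] [ 0.15 -0.28 -0.01] [ 0.0013 -0.0023 -0.0001] dist 0.333
[ 0.206 -1.443  0.066] [ 0.15 -0.28 -0.01] [ 0.0013 -0.0023 -0.0001] dist 0.438
```

```bash
python3 -m pendant '[[-0.3,0.13,-1,-0.033,0,0,0],[-0.3,0.13,-1,-0.033,0,0,0],[-0.3,0.13,-1,-0.033,0,0,0],[-0.3,0.13,-1,-0.033,0,0,0],[-0.3,0.13,-1,-0.033,0,0,0],[-0.3,0.13,-1,-0.033,0,0,0],[-0.3,0.13,-1,-0.033,0,0,0]]'; python3 plan.py .466 .1847 .08 12.8
```

```text
time: 13.65
ee_pos: [0.4707, 0.0501, 0.1268]
eef_rot: [0.994, 0.111, -0.0, -0.001]
ft_force: [-1.2, 0.2, -0.5]
width: 0.0564
grip_force: 0.0
t 13.65 p [0.4707 0.0501 0.1268] yaw 12.8 w 0.0564 gf 0.0 q7 -1.65
[ 0.084 -0.441  0.157] [-0.09  0.05 -0.01] [-0.0007  0.0004 -0.0001] dist 0.143
```

Run:
```python
from m import *
c,im=cam("top")
cv2.imwrite("pics/w3.png",cv2.resize(im[98:222,328:458],None,fx=4,fy=4,interpolation=cv2.INTER_CUBIC))
b=blobs(im,(8,120,40),(28,255,255),(215,180,245,210),8)
w=np.array([onplane(c,u,v,.025)[:2] for u,v in b[0][:,0,:].astype(float)],np.float32); print(cv2.minAreaRect(w))
```

```text
((0.4648456573486328, 0.19504773616790771), (0.023788031190633774, 0.00916403066366911), 18.27410888671875)
```

View pics/w3.png

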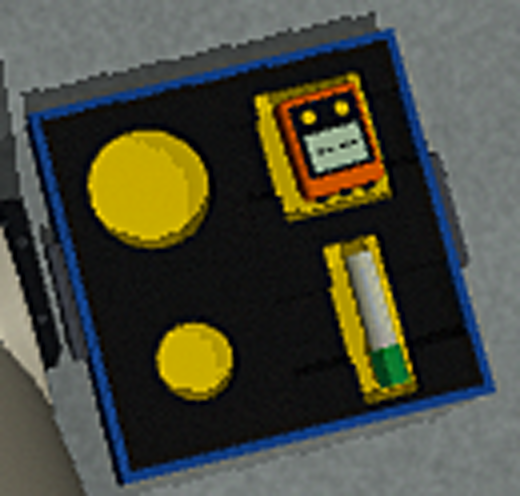

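Watch (crop 332,142) and tube (375,318) both lie in their pockets, aligned. Now the weight.

```bash
python3 -m pendant '[[-0.3,0.08,-0.445,0.1,0,0,0],[-0.3,0.08,-0.445,0.157,0,0,0],[-0.3,0.08,-0.445,0.157,0,0,0],[-0.3,0.08,-0.445,0.157,0,0,0],[-0.3,0.08,-0.445,0.157,0,0,0]]'; python3 plan.py .4665 .1847 .028 12.8
```

```text
time: 14.32
ee_pos: [0.4654, 0.1844, 0.0805]
eef_rot: [0.994, 0.11, -0.0, -0.001]
ft_force: [0.6, 0.0, 0.1]
width: 0.0568
grip_force: 0.0
t 14.32 p [0.4654 0.1844 0.0805] yaw 12.6 w 0.0568 gf 0.0 q7 -2.03
[0.004 0.    0.175] [-0.06  0.01 -0.16] [-0.0005  0.0001 -0.0013] dist 0.053
```

```bash
python3 -m pendant '[[-0.3,0.004,0,0.1,0,0,0],[-0.3,0.004,0,0.175,0,0,0],[-0.3,0.004,0,0.175,0,0,0],[0.8,0.004,0,0.176,0,0,0],[0.8,0.004,0,0.176,0,0,0],[0.8,0.004,0,0.176,0,0,0],[0.8,0.004,0,0.176,0,0,0],[0.8,0.004,0,0.176,0,0,0]]' 20; python3 plan.py .4665 .1847 .13 12.8
```

```text
time: 15.32
ee_pos: [0.4662, 0.1867, 0.028]
eef_rot: [0.994, 0.111, 0.0, -0.001]
ft_force: [-0.2, -1.8, 5.3]
width: 0.0272
grip_force: 20.0
t 15.32 p [0.4662 0.1867 0.028 ] yaw 12.8 w 0.0272 gf 20.0 q7 -2.09
[-0.     0.006 -0.34 ] [-0.09 -0.03 -0.01] [-0.0007 -0.0002 -0.0001] dist 0.102
```

```bash
python3 -m pendant '[[0.8,0,0,-0.15,0,0,0],[0.8,0,0,-0.34,0,0,0],[0.8,0,0,-0.34,0,0,0]]'; python3 plan.py .4769 -.1483 .12 12.8
```

```text
time: 15.7
ee_pos: [0.468, 0.1876, 0.1334]
eef_rot: [0.994, 0.111, 0.003, -0.001]
ft_force: [0.8, -0.7, -1.5]
width: 0.0272
grip_force: 20.0
t 15.70 p [0.468  0.1876 0.1334] yaw 12.8 w 0.0272 gf 20.0 q7 -1.98
[-0.219  1.099  0.041] [-0.1  -0.37 -0.  ] [-0.0008 -0.0031 -0.    ] dist 0.336
```

```bash
python3 -m pendant '[[0.8,-0.2,0.98,0.03,0,0,0],[0.8,-0.2,0.98,0.03,0,0,0],[0.8,-0.2,0.98,0.03,0,0,0],[0.8,-0.2,0.98,0.03,0,0,0],[0.8,-0.2,0.98,0.03,0,0,0],[0.8,-0.2,0.98,0.03,0,0,0]]'; python3 plan.py .4769 -.1483 .09 12.8
python3 - <<'E'
from h import *
c,im=cam("side"); cv2.imwrite("pics/s4.png",cv2.resize(im[120:270,220:400],None,fx=4,fy=4,interpolation=cv2.INTER_CUBIC))
E
```

```text
time: 16.45
ee_pos: [0.4712, -0.1177, 0.1187]
eef_rot: [0.994, 0.108, -0.001, -0.001]
ft_force: [-0.2, 0.4, -1.2]
width: 0.027
grip_force: 20.0
t 16.45 p [ 0.4712 -0.1177  0.1187] yaw 12.4 w 0.0270 gf 20.0 q7 -1.31
[-0.003  0.104  0.096] [-0.11  0.13 -0.4 ] [-0.0009  0.0011 -0.0034] dist 0.042
```

View pics/s4.png

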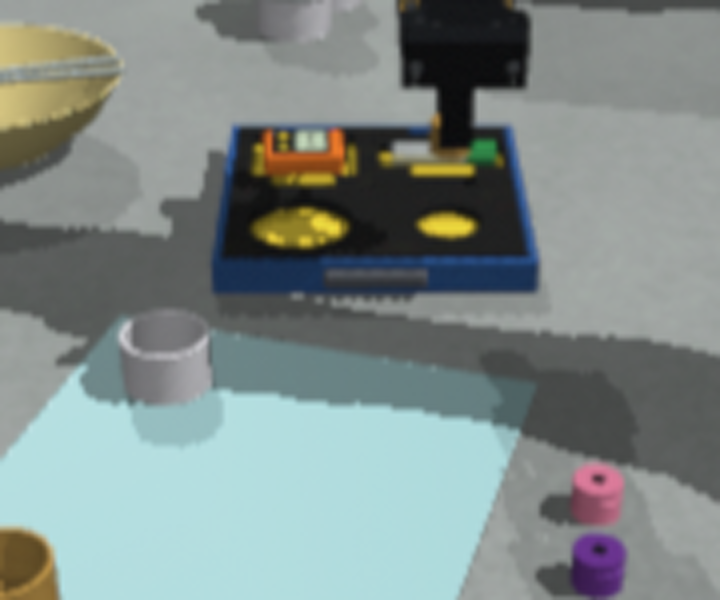

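The weight is held, mostly hidden by the finger, with its lower edge just visible at crop (450,150).

```bash
python3 -m pendant '[[0.8,-0.003,0.1,0.096,0,0,-0.003],[0.8,-0.003,0.1,0.096,0,0,-0.003],[0.8,-0.003,0.1,0.096,0,0,-0.003],[0.8,-0.003,0.1,0.096,0,0,-0.003]]'; python3 plan.py .4769 -.1475 .043 12.8
```

```text
time: 17.0
ee_pos: [0.4787, -0.1416, 0.0918]
eef_rot: [0.993, 0.115, 0.0, -0.001]
ft_force: [0.3, -0.2, -1.2]
width: 0.027
grip_force: 20.0
t 17.00 p [ 0.4787 -0.1416  0.0918] yaw 13.3 w 0.0270 gf 20.0 q7 -1.28
[-0.01   0.018  0.163] [-0.08 -0.04  0.46] [-0.0007 -0.0003  0.0038] dist 0.049
```

```bash
python3 -m pendant '[[0.8,-0.008,0.016,0.08,0,0,0],[0.8,-0.008,0.016,0.14,0,0,0],[0.8,-0.008,0.016,0.163,0,0,0],[0.8,-0.008,0.016,0.163,0,0,0],[0.8,-0.008,0.016,0.165,0,0,0]]'; python3 plan.py .4769 -.1475 .0417 12.8
```

```text
time: 17.62
ee_pos: [0.4774, -0.1479, 0.0422]
eef_rot: [0.993, 0.115, 0.0, -0.001]
ft_force: [1.1, 0.2, -0.5]
width: 0.0271
grip_force: 20.0
t 17.62 p [ 0.4774 -0.1479  0.0422] yaw 13.2 w 0.0271 gf 20.0 q7 -1.32
[-0.001 -0.002  0.002] [-0.08 -0.03  0.37] [-0.0007 -0.0003  0.0031] dist 0.001
```

```bash
python3 -m pendant '[[0.8,0,0,0.002,0,0,0],[0.8,0,0,0.002,0,0,0],[0,0,0,0.002,0,0,0],[0,0,0,0.002,0,0,0],[0,0,0,0,0,0,0],[0,0,0,-0.12,0,0,0],[-0.8,0,0,-0.27,0,0,0],[-0.8,0,0,-0.27,0,0,0]]'; python3 plan.py .55 .05 .15 12.8 / .6275 .2725 .11 12.8
```

```text
time: 18.62
ee_pos: [0.4791, -0.1487, 0.126]
eef_rot: [0.993, 0.114, 0.002, 0.001]
ft_force: [0.7, -0.6, 0.3]
width: 0.056
grip_force: 0.0
t 18.62 p [ 0.4791 -0.1487  0.126 ] yaw 13.1 w 0.0560 gf 0.0 q7 -1.24
[ 0.381 -0.591 -0.079] [ 0.11 -0.26  0.35] [ 0.0009 -0.0022  0.0029] dist 0.212
[ 0.801 -1.255  0.055] [ 0.11 -0.26  0.35] [ 0.0009 -0.0022  0.0029] dist 0.447
```

```bash
python3 -m pendant '[[-1,0.37,-0.56,-0.09,0,0,0],[-1,0.37,-0.56,-0.09,0,0,0],[-1,0.37,-0.56,-0.09,0,0,0],[-1,0.78,-0.9,-0.05,0,0,0],[-1,0.78,-1,-0.03,0,0,0],[-1,0.78,-1,-0.03,0,0,0],[-1,0.78,-1,-0.03,0,0,0],[-1,0.78,-1,-0.03,0,0,0]]'; python3 plan.py .6278 .2727 .1 12.8
python3 - <<'E'
from m import *
c,im=cam("top")
cv2.imwrite("pics/w4.png",cv2.resize(im[90:222,150:458],None,fx=2.5,fy=2.5,interpolation=cv2.INTER_CUBIC))
E
```

```text
time: 19.62
ee_pos: [0.6362, 0.1975, 0.131]
eef_rot: [0.993, 0.115, -0.001, -0.001]
ft_force: [-0.2, -0.5, 0.4]
width: 0.0869
grip_force: 0.0
t 19.62 p [0.6362 0.1975 0.131 ] yaw 13.2 w 0.0869 gf 0.0 q7 -1.96
[ 0.03  -0.25   0.104] [-0.1   0.1   0.41] [-0.0008  0.0008  0.0034] dist 0.082
```

View pics/w4.png

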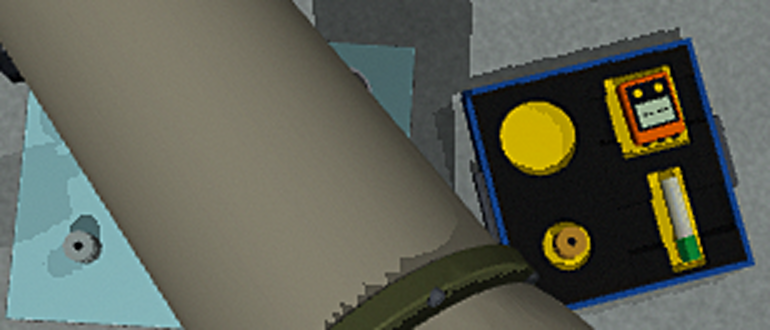

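The weight sits centred in its pocket (crop 570,241). On to the brass cup.

```bash
python3 -m pendant '[[-1,0.03,-0.25,0.1,0,0,0],[-1,0.03,-0.25,0.1,0,0,0],[-1,0.03,-0.25,0.1,0,0,0],[-1,0.03,-0.25,0.1,0,0,0],[-1,0.03,-0.25,0.1,0,0,0]]'; python3 plan.py .6278 .2727 .0325 12.8
```

```text
time: 20.3
ee_pos: [0.6294, 0.2701, 0.103]
eef_rot: [0.994, 0.113, 0.0, -0.0]
ft_force: [0.1, -0.2, -0.8]
width: 0.0868
grip_force: 0.0
t 20.30 p [0.6294 0.2701 0.103 ] yaw 13.0 w 0.0868 gf 0.0 q7 -2.08
[-0.004 -0.009  0.235] [-0.04 -0.05  0.19] [-0.0003 -0.0004  0.0016] dist 0.071
```

```bash
python3 -m pendant '[[-1,-0.003,-0.007,0.1,0,0,0],[-1,-0.003,-0.007,0.2,0,0,0],[-1,-0.003,-0.007,0.235,0,0,0],[-1,-0.003,-0.007,0.236,0,0,0],[0.6,-0.003,-0.007,0.236,0,0,0],[0.6,-0.003,-0.007,0.236,0,0,0],[0.6,-0.003,-0.007,0.236,0,0,0],[0.6,-0.003,-0.007,0.236,0,0,0]]' 20; python3 plan.py .6278 .2727 .13 12.8
```

```text
time: 21.3
ee_pos: [0.6271, 0.2743, 0.0319]
eef_rot: [0.993, 0.115, 0.0, -0.001]
ft_force: [-0.1, -0.8, 1.9]
width: 0.0549
grip_force: 20.6
t 21.30 p [0.6271 0.2743 0.0319] yaw 13.2 w 0.0549 gf 20.6 q7 -2.12
[ 0.001  0.005 -0.327] [-0.1  -0.02  0.35] [-0.0009 -0.0001  0.0029] dist 0.098
```

```bash
python3 -m pendant '[[0.6,0,0,-0.15,0,0,0],[0.6,0,0,-0.35,0,0,0],[0.6,0,0,-0.35,0,0,0],[0.6,0,0,-0.35,0,0,0]]'; python3 plan.py .5783 -.1253 .13 12.8
```

```text
time: 21.8
ee_pos: [0.6267, 0.2737, 0.136]
eef_rot: [0.993, 0.114, -0.0, -0.001]
ft_force: [0.1, -0.3, -1.9]
width: 0.0552
grip_force: 20.0
t 21.80 p [0.6267 0.2737 0.136 ] yaw 13.1 w 0.0552 gf 20.0 q7 -2.07
[-0.46   1.259  0.019] [-0.07  0.04  0.35] [-0.0006  0.0003  0.0029] dist 0.402
```

```bash
python3 -m pendant '[[0.6,-0.3,0.8,0,0,0,0],[0.6,-0.35,1,0,0,0,0],[0.6,-0.4,1,0,0,0,0],[0.6,-0.4,1,0,0,0,0],[0.6,-0.4,1,0,0,0,0],[0.6,-0.4,1,0,0,0,0],[0.6,-0.4,1,0,0,0,0]]'; python3 plan.py .5783 -.1253 .1 12.8
```

```text
time: 22.68
ee_pos: [0.5776, -0.0461, 0.1348]
eef_rot: [0.994, 0.114, -0.001, -0.001]
ft_force: [-0.4, 0.4, -0.4]
width: 0.0553
grip_force: 20.0
t 22.68 p [ 0.5776 -0.0461  0.1348] yaw 13.0 w 0.0553 gf 20.0 q7 -1.55
[-0.057  0.258  0.115] [-0.15  0.12  0.24] [-0.0012  0.001   0.002 ] dist 0.087
```

```bash
python3 -m pendant '[[0.6,-0.057,0.25,0.11,0,0,0],[0.6,-0.057,0.25,0.11,0,0,0],[0.6,-0.057,0.25,0.11,0,0,0],[0.6,-0.057,0.25,0.11,0,0,0],[0.6,-0.057,0.25,0.11,0,0,0]]'; python3 plan.py .579 -.125 .044 12.8
```

```text
time: 23.3
ee_pos: [0.5793, -0.12, 0.1035]
eef_rot: [0.993, 0.116, 0.0, -0.001]
ft_force: [0.1, 0.6, -1.9]
width: 0.0551
grip_force: 20.0
t 23.30 p [ 0.5793 -0.12    0.1035] yaw 13.3 w 0.0551 gf 20.0 q7 -1.43
[-0.005  0.016  0.198] [-0.12 -0.05  0.51] [-0.001  -0.0004  0.0043] dist 0.060
```

```bash
python3 -m pendant '[[0.6,-0.005,0.014,0.1,0,0,0],[0.6,-0.005,0.014,0.17,0,0,0],[0.6,-0.005,0.014,0.198,0,0,0],[0.6,-0.005,0.014,0.2,0,0,0],[0.6,-0.005,0.014,0.2,0,0,0]]'; python3 plan.py .579 -.125 .043 12.8
```

```text
time: 23.92
ee_pos: [0.5787, -0.1263, 0.0434]
eef_rot: [0.993, 0.115, 0.0, -0.001]
ft_force: [0.2, -0.3, -0.9]
width: 0.0553
grip_force: 20.0
t 23.93 p [ 0.5787 -0.1263  0.0434] yaw 13.2 w 0.0553 gf 20.0 q7 -1.46
[ 0.002 -0.004  0.001] [-0.09 -0.04  0.37] [-0.0007 -0.0003  0.0031] dist 0.001
```

```bash
python3 -m pendant '[[0.6,0,0,0.003,0,0,0],[0.6,0,0,0.003,0,0,0],[-0.6,0,0,0.003,0,0,0],[-0.6,0,0,0.003,0,0,0],[-0.6,0,0,0,0,0,0],[-0.6,0,0,-0.12,0,0,0],[-0.6,0,0,-0.4,0,0,0],[-0.6,0,0,-0.4,0,0,0]]'; python3 -m pendant '[[-0.6,-0.3,-0.3,-0.3,0,0,0],[-0.6,-0.3,-0.7,-0.3,0,0,0],[-0.6,-0.3,-1,-0.3,0,0,0],[-0.6,-0.3,-1,-0.3,0,0,0],[-0.6,-0.3,-1,-0.3,0,0,0],[-0.6,-0.3,-1,-0.3,0,0,0],[-0.6,-0.3,-1,-0.3,0,0,0],[-0.6,-0.3,-1,-0.3,0,0,0]]'
python3 - <<'E'
from m import *
c,im=cam("top"); s,sm=cam("side")
a=cv2.resize(im[95:225,310:470],(640,520),interpolation=cv2.INTER_CUBIC); cv2.imwrite("pics/f1.png",a)
b=cv2.resize(sm[130:320,180:380],(600,570),interpolation=cv2.INTER_CUBIC); cv2.imwrite("pics/f2.png",b)
E
```

```text
time: 24.92
ee_pos: [0.5799, -0.1266, 0.167]
eef_rot: [0.993, 0.115, 0.002, 0.0]
ft_force: [0.2, -0.3, -0.4]
width: 0.0695
grip_force: 0.0
time: 25.92
ee_pos: [0.4227, 0.1438, 0.2533]
eef_rot: [0.993, 0.114, -0.0, -0.001]
ft_force: [0.3, -0.0, 0.3]
width: 0.0695
grip_force: 0.0
```

View pics/f1.png

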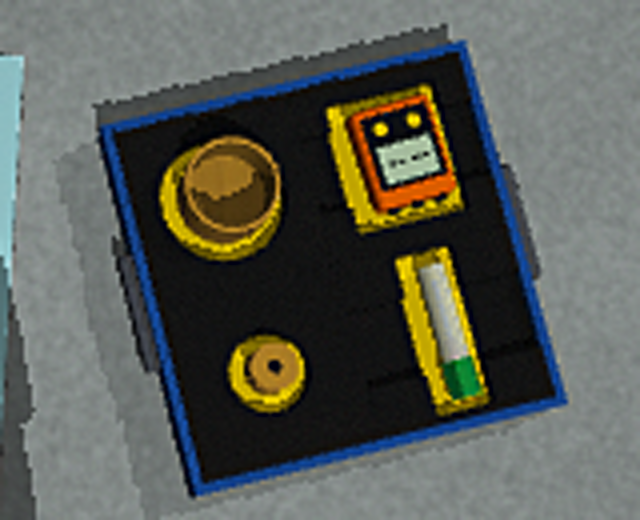

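View pics/f2.png

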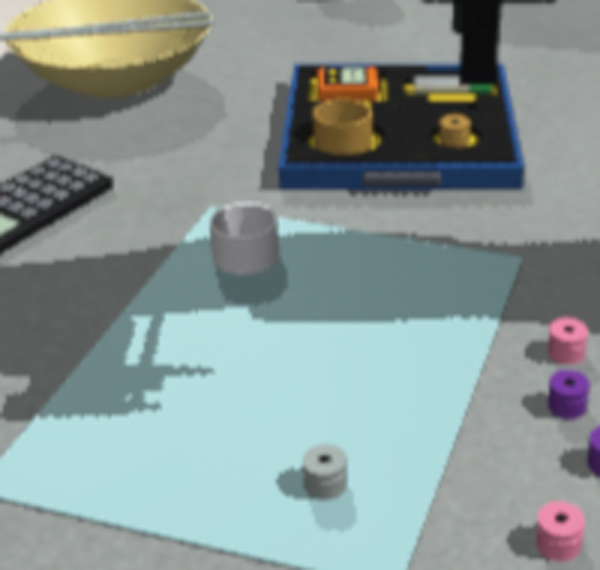

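All four parts lie flat in their pockets: cup rim at crop (232,186), weight (274,367), watch (405,152), tube (450,330). The aluminium cup and the steel weight are untouched. I'll check the offsets numerically before handing in.

Run:
```python
from h import *
c,_=cam("top")
for n,u,v,z,t in [("cup",232,186,.049,(.5783,-.1253)),("weight",274,367,.039,(.4769,-.1483)),("watch",405,152,.036,(.6015,-.2267)),("tube",450,330,.034,(.4999,-.2497))]:
    p=onplane(c,310+u/4,95+v/4,z)[:2]; print(n,p.round(4),((p-t)*1000).round(1),"mm")
```

```text
cup [ 0.5784 -0.1274] [ 0.1 -2.1] mm
weight [ 0.4769 -0.1491] [-0.  -0.8] mm
watch [ 0.5999 -0.23  ] [-1.6 -3.3] mm
tube [ 0.4967 -0.2514] [-3.2 -1.7] mm
```

```bash
python3 -c "
from bench import r
print(r.close_job())"
```

```text
the job is handed in; nothing more can be done
None
```

The job is handed in: the brass cup, brass weight, needle tube and stopwatch each lie flat in their own pocket, measured within about 4 mm of centre, and the aluminium cup and steel weight were not touched; the hand-in gave no verdict back.

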